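# Feed one gold wheel cap

### The job

Feed out one gold centre cap for the next wheel: push the red-knobbed slide of the feeder that holds the gold caps all the way to its end stop, then let go of it there so that it snaps back home by itself and the cap is left lying in the open nest at the feeder's far end. Leave the slide of the feeder with the blue caps alone.

Things in the scene. Friction and masses are not known exactly. Their poses are not given: they have to be found in the camera images.
- gold_knob (a point): Red upright knob on the slide of the gold-cap feeder, 22 mm along the slide, 20 mm across, spanning 20 to 72 mm above the bench; this point is on its centre line, 50 mm above the bench, and moves with the slide. Its x axis is the push direction (level, roughly away from the robot), z up. Under it the fixed feeder is 66 mm wide and up to 21 mm high: keep fingertips above that.
- gold_slide (a joint): Travel of the gold-cap feeder's slide: 0 m home (robot's side), 0.055 m at its end stop. A spring always pulls it home, about 4 N at home, 8 N at the end; let go, it snaps back in under 0.3 s. It pushes the lowest cap out of the magazine into the nest. At the end the knob's front stands 25 mm clear of the magazine.
- gold_cap_centre (a point): Centre of the lowest gold cap, a loose disc 40 mm across, 10 mm thick, 30 g, lying flat, 17 mm above the bench, under two more in the open-topped black magazine (54 x 52 mm, top 50 mm above the bench) 118 mm along +x of the home knob. Fed out, it lies in the pale open nest, 171 to 181 mm along +x of the home knob.
- blue_slide (a joint): Travel of the identical slide of the other feeder, which holds blue caps: 0 m home. Leave it alone.

How it is judged (in metres and radians):
On the way, in this order (a step that is already met when the one before it is completed fails the run):
1. the gold feeder's slide is pushed to its end stop (at least 48 of its 55 mm) (value of joint gold_slide above 0.048 m), for 0.05 s.
2. it is let go well out from home and snaps back freely (faster than 0.25 m/s while more than 12 mm from home) (velocity of joint gold_slide below -0.25 m/s and value of joint gold_slide above 0.012 m).
At the end, for the whole second after the job is handed in: The gold feeder's slide is home again (within 4 mm), the first gold cap lies in the nest (its centre 160 to 190 mm along the push direction from the home knob, within 12 mm of the middle, less than 25 mm above the bench), and the blue feeder's slide is home (value of joint each of gold_slide, blue_slide below 0.004 m and x of gold_cap_centre in the frame of gold_knob between 0.16 and 0.19 m and y of gold_cap_centre in the frame of gold_knob between -0.012 and 0.012 m and height (world z) of gold_cap_centre below 0.025 m); the robot touches nothing.
It fails at once if the blue feeder's slide is worked (moved more than 15 mm) (value of joint blue_slide above 0.015 m).
It also fails if it takes over 32 s, if anything falls off the work surface, if the arm or the gripper's body presses on something with over 40 N, if the wrist force passes 120 N, or if a joint passes its speed limit or range.

### The arm

A 6-joint arm with a two-finger parallel gripper is mounted at the origin on the work surface. World frame = base frame: x ahead of the robot, y to its left, z up, the work surface at z = 0. Lengths are in mm, angles in rad, forces in N, time in s.
With the tool pointing down it reaches from about 350 to 975 mm from the base axis. Payload 7.1 kg.
Tool frame: the origin (TCP) lies midway between the tips of the shut fingers; the grasp point (between the pads) lies 19 mm behind it (ctrl.tcp_to_grasp is the distance from the TCP to the grasp point, in mm); z points along the fingers, y is the line along which they close (so a half turn about z gives the same grasp; the last joint's range is limited). The gripper opens to 88 mm and grips with 3 to 60 N. Pads are 20 mm wide; open, the fingers measure 115 mm over their backs; the gripper's body (75 mm by 178 mm) begins 61 mm behind the grasp point.
Start: joints at [-1.18, 0.423, 1.63, -0, 1.089, -0.019], TCP at [249.031, -573.226, 222.675] pointing down, gripper open.
Joint ranges: [-3, 3], [-0.9, 2.11], [0.09, 2.58], [-1.31, 4.45], [0.11, 2.69], [-2.54, 2.54]. Speed limits (rad/s): [2.39, 2.39, 3.01, 3.14, 3.14, 3.14].

### API

Orientations are given as a rotation vector (axis times angle).
In Python, from workcell import get_obs, cams, ticket, boxes_of, ctrl gives the robot as it stands.
- The arm moves only by the shell command python3 -m creep 'ROWS' [OPENING]. ROWS is JSON, one flat list of numbers, 4 for each row, row after row: the shift along the world's x, y, z in m, then the turn about the world's z in rad. In form: [tx, ty, tz, spin, tx, ty, tz, spin, ...]. A call has 1 to 10 rows; each row is the pose to reach, as a shift and turn from the pose commanded when the call began; what a row does not reach only later rows make up. A row lasts 1/12 s, in which the tool goes at most 41.7 mm and 7.16 degrees, less where a joint would pass 70% of its speed; a pose out of reach is approached as far as the arm can. A call with a gripper value outside its range is refused whole. OPENING is the opening, from 0 (shut) to 1 (fully open), set as the call begins (- or left out, the last holds). The fingers move at their own pace and stop on an object; the grip force is fixed at half the most. Time passes only in rows, so rows that repeat a pose let the fingers close. It gives the time, the measured TCP pose, the force, the opening and the grip force at its end, in the units of the state.
- get_obs(): the state, without advancing time (a new reading comes with each control period).
- cams.get_image(name): name is "scene" or "top"; returns (picture, depth): 420x560x3 uint8, red, green, blue; 420x560 float32, mm along the optical axis (not along the pixel's ray), 0 where there is no reading.
- cams.get_calibration(name): a dict with "mtx" (3x3 intrinsics, pixels), "D" ([k1, k2, p1, p2, k3] as OpenCV has them; the pictures are not rectified), "R" (3x3) and "t" (3): a world point X has camera coordinates R X + t. Camera axes: x right, y down, z forward; pixel columns grow to the right and rows downward; lengths in mm; the calibration is good to about 2 mm. A picture is of the moment at which its call begins. get_calibration takes no time and is no camera call.
- ticket.close_job(): hands the job in; it is judged then, once.
Trained networks look in the newest picture that a camera, given by its name, has taken for a name from the list of things; names that differ only in an ending like _2 or _b are one class to them, and where a whole thing is asked for, a point or a joint stands for the part that bears it (a point fixed in the world has none). Each returns a list of dicts, best first, with "score" (0 to 1); they miss things now and then, are a little off and sometimes report something else, mostly with a low value. They report only what shows in the picture. A call takes as long as a camera call.
- boxes_of(camera, target): "centre" ([column, row] in pixels, amid what is visible of it).
The state is a dict: "t": time; "qpos": joint angles; "qvel": joint speeds; "joint_torque": joint torques, N m; "ee_pos": TCP position; "orientation": TCP orientation; "ft_force": force on the tool from outside, world axes, zero at the start; "moment": the same for the moment, N m; "width": finger opening in mm; "grasp_force": force on a finger pad.
Only numpy, scipy, OpenCV 4.12 (cv2) and the standard library are available. Lean on these libraries where they do the work, as an engineer would, in place of code of your own. Each camera call takes 0.05 s, during which the arm holds its last target. There are 200 camera calls.

## Working session

There is one attempt and no reset: what is moved stays moved. The work goes in short steps, Python scripts to look and compute and a shell command to move; the robot and the scene stay as the last step left them, time stands still between calls to the robot, and variables do not carry over. Pictures are saved under pics/ and viewed, at most 10 in all, crops included, and the job is handed in when it is done.

```bash
mkdir -p pics; ls
python3 - <<'E'
from workcell import get_obs,cams,boxes_of
import cv2
o=get_obs();print(o['t'],o['ee_pos'],o['orientation'],o['width'])
for c in("scene","top"):
    im,d=cams.get_image(c);cv2.imwrite(f"pics/{c}0.png",im[:,:,::-1])
    for n in("gold_knob","gold_cap_centre","blue_slide"):
        print(c,n,[(b['centre'],b['score']) for b in boxes_of(c,n)][:3])
E
```

```text
pics
0.0 [ 248.82641955 -572.7080367   221.881228  ] [-3.07434774e+00 -6.38929102e-01  4.45053064e-04] 88.09845528710258
scene gold_knob [([200.5, 228.9], 0.83)]
scene gold_cap_centre []
scene blue_slide [([386.6, 200.6], 0.89)]
top gold_knob [([348.8, 222.1], 0.58)]
top gold_cap_centre []
top blue_slide [([149.5, 240.2], 0.76), ([347.7, 223.8], 0.69)]
```

View pics/top0.png

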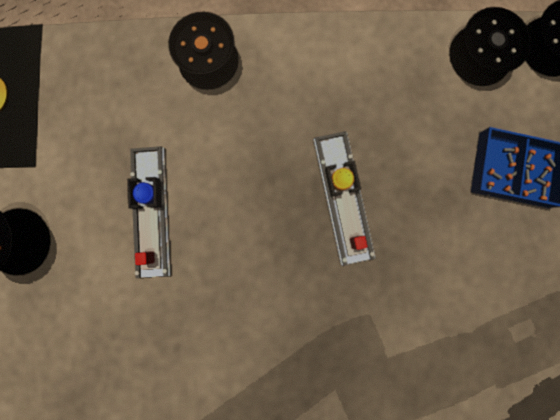

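View pics/scene0.png

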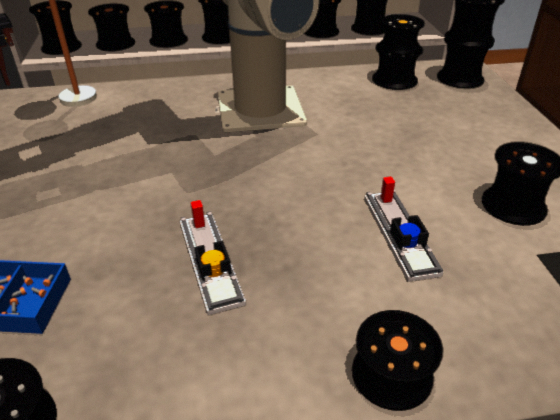

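The top view shows the gold feeder on the right (knob ~(359,243), magazine ~(343,179), nest ~(333,147)). The blue feeder is on the left, and the scene view agrees (gold knob ~(198,214)). Next I locate the knob and the axis by depth.

```bash
cat > h.py <<'E'
import numpy as np,cv2
from workcell import cams
def look(c):
    im,d=cams.get_image(c);k=cams.get_calibration(c)
    v,u=np.mgrid[0:420,0:560]
    n=cv2.undistortPoints(np.stack([u,v],-1).reshape(-1,1,2).astype(np.float64),np.array(k['mtx']),np.array(k['D'])).reshape(420,560,2)
    P=np.dstack([n*d[...,None],d])
    W=(P-np.array(k['t']))@np.array(k['R'])
    hsv=cv2.cvtColor(im,cv2.COLOR_RGB2HSV).astype(int)
    return im,d,W,hsv
def red(hsv):return ((hsv[...,0]<5)|(hsv[...,0]>174))&(hsv[...,1]>190)&(hsv[...,2]>90)
def gold(hsv):return (hsv[...,0]>17)&(hsv[...,0]<32)&(hsv[...,1]>180)&(hsv[...,2]>100)
def stat(n,W,m):
    q=W[m];print(n,len(q),'med',np.median(q,0).round(1),'p3',np.percentile(q,3,axis=0).round(1),'p97',np.percentile(q,97,axis=0).round(1))
E
python3 - <<'E'
from h import *
for c,kb,gb in(("top",(225,260,340,375),(160,200,325,365)),("scene",(195,235,185,210),(245,285,190,235))):
    im,d,W,hsv=look(c)
    for n,b,f in(("knob",kb,red),("gold",gb,gold)):
        m=np.zeros(d.shape,bool);m[b[0]:b[1],b[2]:b[3]]=True
        m&=f(hsv)&(d>0);stat(c+n,W,m)
        if n=="knob":
            t=m&(W[...,2]>66);stat(' ktop',W,t)
    if c=="top":
        # feeder body: raised points, rect fit
        a=W[125:275,300:390].reshape(-1,3);q=a[(a[:,2]>8)&(a[:,2]<90)][:,:2]
        print(len(q),cv2.minAreaRect(q.astype(np.float32)))
        print(cv2.fitLine(q.astype(np.float32),cv2.DIST_HUBER,0,.01,.01).ravel())
        b=a[(a[:,2]>30)&(a[:,2]<57)];print(len(b),b.mean(0))
E
```

```text
topknob 124 med [ 487.2 -176.2   72.7] p3 [ 477.3 -185.7   67.4] p97 [ 495.9 -168.2   74.6]
 ktop 120 med [ 487.2 -176.3   72.7] p3 [ 478.1 -185.8   69.1] p97 [ 495.9 -168.4   74.6]
topgold 310 med [ 601.4 -155.1   41.5] p3 [ 586.4 -173.6   38.8] p97 [ 618.4 -139.1   44.2]
4577 ((571.3483276367188, -162.809326171875), (244.34378051757812, 67.11557006835938), 10.28108024597168)
[ 9.8781872e-01  1.5560925e-01  5.6671802e+02 -1.6028415e+02]
821 [ 596.77135391 -157.26048736   43.78122637]
sceneknob 263 med [ 495.4 -178.2   56.8] p3 [ 479.5 -186.8   25. ] p97 [ 499.  -169.7   72.6]
 ktop 93 med [ 491.1 -179.    71.1] p3 [ 477.6 -188.1   66.3] p97 [ 499.1 -169.9   73.3]
scenegold 278 med [ 602.6 -157.2   40.6] p3 [ 585.8 -173.6   38.2] p97 [ 622.3 -140.9   45.8]
```

```bash
python3 -m creep '[0.01,0.02,0,-0.05,0.026,0.052,0,-0.1,0.042,0.084,0,-0.15,0.058,0.116,0,-0.2,0.074,0.148,0,-0.23,0.09,0.18,0,-0.23,0.106,0.212,0,-0.23,0.122,0.244,0,-0.23,0.135,0.27,0,-0.23,0.135,0.27,0,-0.23]' 0
python3 -m creep '[0.015,0.03,0,0,0.03,0.06,-0.01,0,0.045,0.09,-0.03,0,0.054,0.108,-0.05,0,0.058,0.118,-0.07,0,0.058,0.118,-0.09,0,0.058,0.118,-0.11,0,0.058,0.118,-0.11,0,0.058,0.118,-0.11,0]'
python3 - <<'E'
from h import *
from workcell import get_obs
o=get_obs();print(o['t'],o['ee_pos'],o['orientation'],o['ft_force'],o['width'])
im,d,W,hsv=look("scene");cv2.imwrite("pics/s1.png",cv2.resize(im[130:330,100:340,::-1],None,fx=3,fy=3)[:600])
E
```

```text
t: 1.33
ee_pos: [385.3, -299.4, 222.8]
orientation: [-3.127, -0.287, -0.0]
ft_force: [0.2, -0.2, 0.1]
width: 24.6
grasp_force: 0.0
t: 2.08
ee_pos: [441.5, -185.3, 112.2]
orientation: [-3.128, -0.282, 0.003]
ft_force: [-0.1, -0.3, -0.4]
width: 0.4
grasp_force: 0.0
2.0833 [ 441.52055592 -185.28790573  112.21275803] [-3.12793357e+00 -2.81736489e-01  2.99405698e-03] [-0.09511731 -0.31787795 -0.40142763] 0.3931437725297908
```

View pics/s1.png

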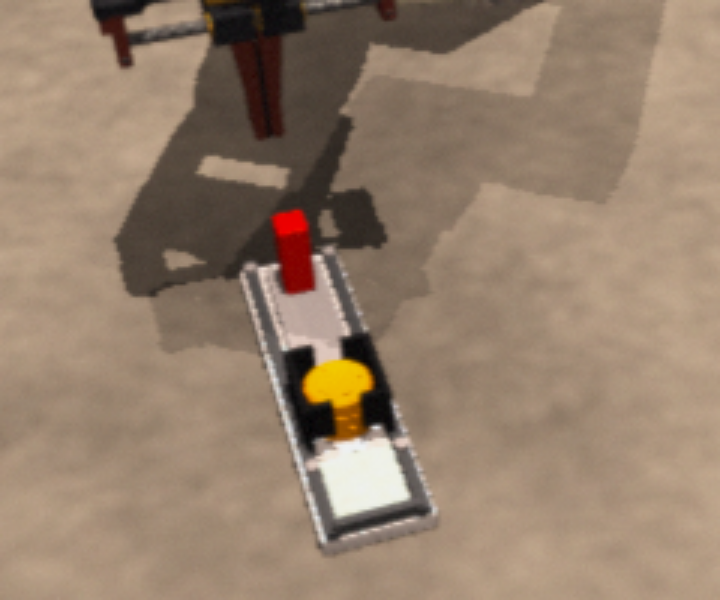

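The shut fingers stand about 45 mm behind the gold knob and in line with it. I lower them, then push.

```bash
python3 -m creep '[0,0,-0.02,0,0,0,-0.04,0,0,0,-0.056,0,0,0,-0.056,0,0.008,0.0015,-0.056,0,0.016,0.003,-0.056,0,0.022,0.004,-0.056,0,0.028,0.005,-0.056,0,0.034,0.0062,-0.056,0,0.034,0.0062,-0.056,0]'
python3 - <<'E'
from h import *
im,d,W,hsv=look("scene")
m=np.zeros(d.shape,bool);m[190:260,180:230]=True;stat('k',W,m&red(hsv)&(d>0))
E
```

```text
t: 2.97
ee_pos: [477.0, -179.1, 57.7]
orientation: [3.128, 0.283, 0.0]
ft_force: [-3.9, -2.3, 3.6]
width: 0.1
grasp_force: 2.3
k 274 med [ 508.5 -175.6   55.1] p3 [ 492.2 -184.7   24.6] p97 [ 511.5 -166.8   73.3]
```

```bash
python3 -m creep '[0.006,0.0011,0,0,0.012,0.0022,0,0,0.018,0.0033,0,0,0.024,0.0044,0,0,0.029,0.0053,0,0,0.033,0.006,0,0,0.036,0.0065,0,0,0.036,0.0065,0,0]'
python3 - <<'E'
from h import *
im,d,W,hsv=look("scene")
cv2.imwrite("pics/s2.png",cv2.resize(im[130:330,100:340,::-1],None,fx=3,fy=3))
m=np.zeros(d.shape,bool);m[190:280,180:230]=True;stat('k',W,m&red(hsv)&(d>0))
E
```

```text
t: 3.68
ee_pos: [511.2, -172.4, 57.1]
orientation: [-3.128, -0.283, 0.003]
ft_force: [-6.9, -1.9, 5.5]
width: 0.4
grasp_force: 3.5
k 282 med [ 542.6 -169.5   55.4] p3 [ 528.1 -178.4   25.5] p97 [ 546.3 -160.7   72.8]
```

View pics/s2.png

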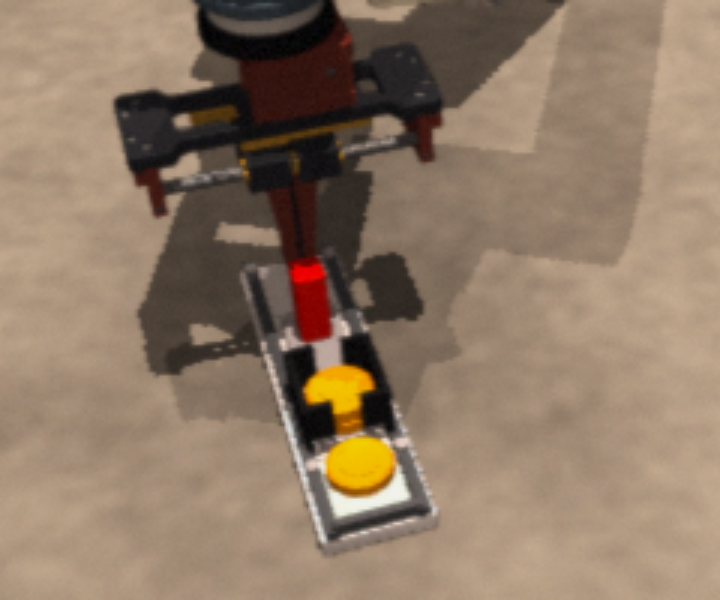

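The knob is at about 48 mm of travel and the cap is already entering the nest. I push the last few millimetres to the stop.

```bash
python3 -m creep '[0.003,0.0005,0,0,0.006,0.0011,0,0,0.008,0.0014,0,0,0.008,0.0014,0,0]'
python3 - <<'E'
from h import *
im,d,W,hsv=look("scene")
m=np.zeros(d.shape,bool);m[190:280,180:230]=True;stat('k',W,m&red(hsv)&(d>0))
E
```

```text
t: 4.07
ee_pos: [518.1, -171.0, 57.0]
orientation: [-3.128, -0.283, 0.006]
ft_force: [-9.0, -3.2, 7.1]
width: 0.0
grasp_force: 4.7
k 290 med [ 549.7 -168.1   56.2] p3 [ 533.5 -177.3   26.1] p97 [ 553.1 -159.2   73. ]
```

```bash
python3 -m creep '[0.002,0.0004,0,0,0.003,0.0005,0,0,0.003,0.0005,0,0]'
```

```text
t: 4.37
ee_pos: [518.2, -170.9, 56.9]
orientation: [-3.127, -0.283, 0.015]
ft_force: [-20.3, -7.9, 14.9]
width: 0.5
grasp_force: 10.4
```

The slide is on its stop: force is up to 20 N with no further motion. I ease the preload and lift straight up fast to release it.

```bash
python3 -m creep '[-0.003,-0.0005,0,0,-0.003,-0.0005,0.04,0,-0.003,-0.0005,0.08,0,-0.003,-0.0005,0.11,0,-0.003,-0.0005,0.13,0,-0.003,-0.0005,0.13,0,-0.003,-0.0005,0.13,0,-0.003,-0.0005,0.13,0]'
python3 - <<'E'
from h import *
im,d,W,hsv=look("scene")
cv2.imwrite("pics/s3.png",cv2.resize(im[130:330,100:340,::-1],None,fx=3,fy=3))
m=np.zeros(d.shape,bool);m[190:280,180:230]=True;stat('k',W,m&red(hsv)&(d>0))
m[:]=False;m[240:310,190:240]=True
m&=gold(hsv)&(d>0)&(W[...,2]<30)&(W[...,0]>628);stat('cap',W,m)
q=(np.median(W[m],0)-[487.5,-177,0])[:2];c,s=np.cos(.18),np.sin(.18);print(q@[c,s],q@[-s,c])
E
```

```text
t: 5.03
ee_pos: [519.7, -170.8, 186.1]
orientation: [-3.129, -0.282, 0.0]
ft_force: [-0.2, -0.4, 0.3]
width: 0.2
grasp_force: 0.0
k 259 med [ 495.6 -178.    54. ] p3 [ 480.9 -186.6   24.4] p97 [ 498.9 -169.2   72.6]
cap 313 med [ 656.3 -147.9   20.7] p3 [ 640.  -164.1   17.9] p97 [ 672.3 -131.6   23.1]
171.23731142954853 -1.5670679077773917
```

View pics/s3.png

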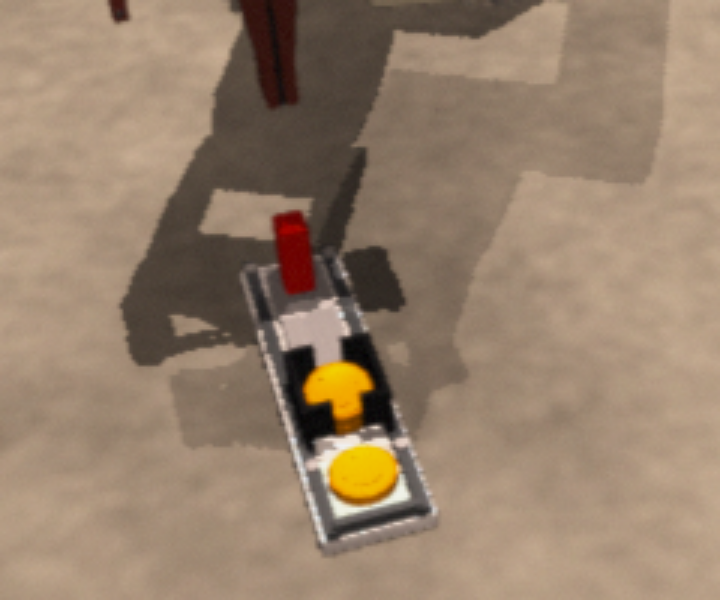

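The slide is home and the cap lies in the nest about 171 mm along the push direction, 1.6 mm off the middle. The robot is clear, so I hand in.

```bash
python3 -c "from workcell import ticket;print(ticket.close_job())"
```

```text
the job is handed in; nothing more can be done
None
```

The gold slide was pushed to its end stop and released there, it returned home, one gold cap lies in the nest, the blue feeder was not touched, and the job is handed in (no verdict came back).

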